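Nudge the drain strainer into its recess

TASK

The loose perforated strainer disc lies on the steel drainboard of the wash-up bench. Push it gently across the board with the fingertips until it drops over the rim into the round drain recess and lies flat, fully home in it. Do not lift or pick up the disc, and leave the jar, the mug and the brush where they are.

Things in the scene. Friction and masses are not known exactly. Their poses are not given: they have to be found in the camera images.
- board: Fixed flat steel drainboard, 300 (its x) x 480 (its y) x 22 mm, turned at most 17 degrees. Origin: centre of its underside, at bench height z = 0; z up. Flat top 22 mm above the bench, no raised edges. In its exact middle a round drain recess, 95 mm across, 8 mm deep, rim chamfered 1.5 mm, with a flat solid floor (the dark drain opening shown there is not a hole).
- drain_seat (a point): Centre of the floor of the drain recess, 14 mm above the bench, 8 mm below the board's top. Axes as the board's.
- strainer: Loose bright metal disc, 90 mm in diameter, 8 mm thick, small dark holes on top (no real holes); 0.10 to 0.18 kg. Origin: centre of its underside; z up. Starts flat on the board, 120 to 156 mm from the recess centre, towards the board's +y or -y end. 2.5 mm clearance all round in the recess; seated, its underside is on the recess floor and its top flush with the board's.
- jar: Amber glass jar with a steel lid, 68 mm in diameter, 95 mm high, standing on the board on the other side of the recess from the disc, 120 to 156 mm from the recess centre. Origin: centre of its underside; z up. Leave alone.
- mug: White mug, 80 mm in diameter, 90 mm high, with a handle, standing on the bench to the right of the board. Origin: centre of its underside. Leave alone.
- brush: Hand brush lying on the bench to the left of the board, about 200 mm long along its x and 20 mm high, 42 mm wide at its bristle end (+x). Origin: on its underside, near mid-length. Leave alone.
Things that resemble listed ones, but are neither listed nor needed, are in the scene too. Of the things like the strainer, leave any that is green or red; of the rest the larger one is meant.

How it is judged:
By the outcome, as a careful person would: the job done as asked, in the order asked, and still so for the second after the job is handed in, with the robot touching nothing.
It also fails if it takes over 40 s, if anything falls off the work surface, if the arm or the gripper's body presses on something with over 40 N, if the wrist force passes 120 N, or if a joint passes its speed limit or range.

ROBOT

A 7-joint arm with a two-finger parallel gripper is mounted at the origin on the work surface. World frame = base frame: x ahead of the robot, y to its left, z up, the work surface at z = 0. Lengths are in m, angles in degrees, forces in N, time in s.
With the tool pointing down it reaches from about 0.35 to 0.775 m from the base axis. Payload 3.1 kg.
Tool frame: the origin (TCP) lies between the finger pads; the fingertips stand r.tip_extent ahead of it and the grasp point (between the pads) lies 2 mm behind it (r.tip_extent is the distance from the TCP to the fingertips, in m); z points along the fingers, y is the line along which they close (so a half turn about z gives the same grasp; the last joint's range is limited). The gripper opens to 85 mm and grips with 20 to 120 N. Pads are 22 mm wide; open, the fingers measure 114 mm over their backs; the gripper's body (76 mm by 85 mm) begins 54 mm behind the grasp point. The pads swing forward as they close: fully open they stand 13 mm farther back than shut.
Start: joints at [-66.503, 17.813, 0.802, 86.603, -0.252, 75.585, -1.558], TCP at [0.24, 0.495, 0.248] pointing down, gripper open.
Joint ranges: [-154.91, 154.91], [-16.99, 109.72], [-72.82, 74.43], [7.12, 147.25], [-82.49, 262.49], [11.32, 116.49], [-174.64, 174.64]. Speed limits (degrees/s): [159.86, 159.86, 180, 180, 180, 180, 180].

INTERFACE

Orientations are given as a 3x3 rotation matrix whose columns are the frame's x, y, z axes.
In Python, from workcell import r gives the robot as it stands.
- The arm moves only by the tool step_arm, never from a script. Its argument "commands" is a list of rows, each a list of 3 entries, a list of its own where there are three numbers: the finger opening in m, from 0 to 0.0854, then the shift along the tool's x, y, z in m, then the turn, a rotation vector about the tool's x, y, z in degrees. In form: [[claw, [x, y, z], [rx, ry, rz]], ...]. A call has 1 to 8 rows; each row is the pose to reach, as a shift and turn from the pose commanded when the call began, along the tool's axes at that moment; what a row does not reach only later rows make up. A row lasts 1/10 s, in which the tool goes at most 50 mm and 8.59 degrees, less where a joint would pass 70% of its speed; a pose out of reach is approached as far as the arm can. A call with a gripper value outside its range is refused whole. The fingers move at their own pace and stop on an object; the grip force is fixed at half the most. Time passes only in rows, so rows that repeat a pose let the fingers close. It gives the time, the measured TCP pose, the force, the opening and the grip force at its end, in the units of the state.
- r.state(): the state, without advancing time (a new reading comes with each control period).
- r.camera(name): name is "scene" or "top" or "wrist"; returns a dict with "img" (420x560x3 uint8, red, green, blue), "camera_matrix" (3x3 intrinsics, pixels), "distortion" ([k1, k2, p1, p2, k3] as OpenCV has them; the pictures are not rectified), "xyz" and "rotation" of the camera in the world. Camera axes: x right, y up, looking along -z (the intrinsics and any distortion apply to the point x, -y, -z); pixel columns grow to the right and rows downward; lengths in m; the calibration is good to about 2 mm. A picture is of the moment at which its call begins. There is no depth.
- r.finish_job(): hands the job in; it is judged then, once.
The state is a dict: "time": time; "joint_pos": joint angles; "qd": joint speeds; "joint_efforts": joint torques, N m; "position": TCP position; "orientation": TCP orientation; "ft_force": force on the tool from outside, world axes, zero at the start; "ft_torque": the same for the moment, N m; "grip_width": finger opening in m; "gripper_force": force on a finger pad.
Only numpy, scipy, OpenCV 4.12 (cv2) and the standard library are available. Lean on these libraries where they do the work, as an engineer would, in place of code of your own. Each camera call takes 0.05 s, during which the arm holds its last target. There are 200 camera calls.

## Working session

There is one attempt and no reset: what is moved stays moved. The work goes in short steps, Python scripts to look and compute and a tool call to move; the robot and the scene stay as the last step left them, time stands still between calls to the robot, and variables do not carry over. Pictures are saved under pics/ and viewed, at most 10 in all, crops included, and the job is handed in when it is done.

Besides the shell and the picture viewer there is one more tool, called after "Call:" as name(argument=value, ...) on one line, values as JSON. step_arm: Moves the arm, as the interface text tells. Its arguments: {"type":"object","properties":{"commands":{"type":"array","items":{"type":"array"}}},"required":["commands"]}

```bash
mkdir -p pics; python3 - <<'E'
from workcell import r
import cv2,pickle,numpy as np
d={}
for n in("top","scene"):
    c=r.camera(n); d[n]=c; cv2.imwrite(f"pics/{n}0.png",c["img"][:,:,::-1])
    print(n,c["xyz"],np.round(c["rotation"],3).tolist(),c["distortion"])
pickle.dump(d,open("c0.pkl","wb"))
s=r.state();print(r.tip_extent,s["position"],np.round(s["orientation"],3).tolist(),s["grip_width"],s["time"])
E
```

```text
top [0.30028142 0.00678014 1.48110983] [[0.007, 0.997, -0.079], [-1.0, 0.007, 0.01], [0.011, 0.079, 0.997]] [0.00193153 0.         0.         0.         0.        ]
scene [1.02055554 0.59391146 0.90282225] [[-0.693, -0.52, 0.499], [0.721, -0.485, 0.495], [-0.016, 0.703, 0.711]] [-0.13348874  0.          0.          0.          0.        ]
0.017 [0.23983138 0.49429311 0.2473222 ] [[-0.9, 0.436, -0.001], [0.436, 0.9, -0.002], [-0.0, -0.002, -1.0]] 0.08514302601339606 0.1
```

View pics/top0.png

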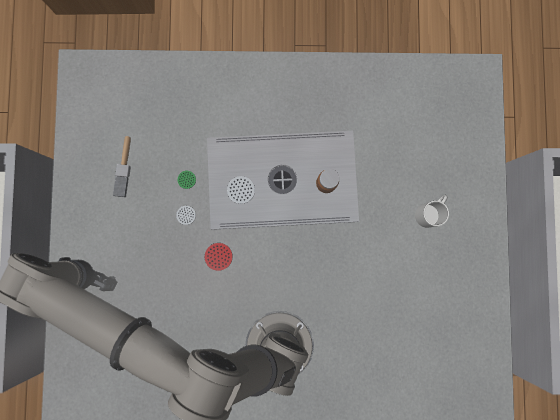

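View pics/scene0.png

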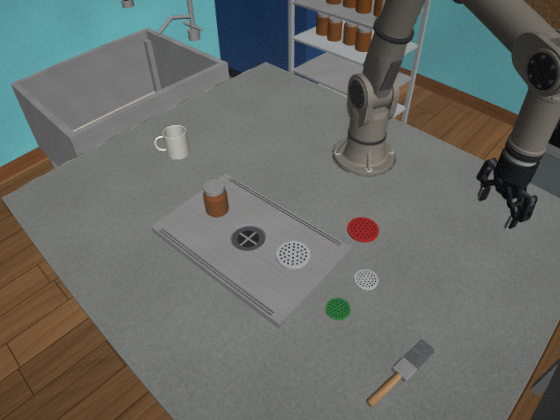

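The top view shows the disc at about (241,190), the recess at (282,180), the jar at (328,181) and decoys off the board. The scene view has the disc at (293,254) and the recess at (248,237). Next I measure both in both views.

```bash
cat > h.py <<'E'
import numpy as np,cv2
def ray(c,px,z):
    p=cv2.undistortPoints(np.array(px,float).reshape(-1,1,2),np.array(c["camera_matrix"]),np.array(c["distortion"]))[:,0]
    d=np.c_[p[:,0],-p[:,1],-np.ones(len(p))]@np.array(c["rotation"]).T
    o=np.array(c["xyz"]); return o+d*((z-o[2])/d[:,2])[:,None]
def blob(c,roi,lo,hi,z,k=5):
    """circle (centre xy, radius) of the hull of gray pixels in [lo,hi] within roi x0,y0,x1,y1, on plane z"""
    x0,y0,x1,y1=roi; g=cv2.cvtColor(c["img"],cv2.COLOR_RGB2GRAY)[y0:y1,x0:x1]
    m=cv2.morphologyEx(cv2.inRange(g,lo,hi),cv2.MORPH_CLOSE,np.ones((k,k)))
    q=max(cv2.findContours(m,cv2.RETR_EXTERNAL,cv2.CHAIN_APPROX_NONE)[0],key=cv2.contourArea)
    q=cv2.convexHull(q)[:,0]+[x0,y0]
    P=ray(c,q,z)[:,:2]; A=np.c_[2*P,np.ones(len(P))]; s=np.linalg.lstsq(A,(P**2).sum(1),rcond=None)[0]
    return np.round(s[:2],4),round(float(np.sqrt(s[2]+s[:2]@s[:2])),4),q.min(0),q.max(0)
E
python3 - <<'E'
import pickle,cv2,numpy as np
from h import *
d=pickle.load(open("c0.pkl","rb")); t,s=d["top"],d["scene"]
gt=cv2.cvtColor(t["img"],7);gs=cv2.cvtColor(s["img"],7)
print(gt[190,222:304].tolist());print(gt[180,262:304].tolist());print(gs[237,225:275].tolist());print(gs[254,270:318].tolist())
for c,rd,rr in((t,(222,170,260,210),(264,160,302,200)),(s,(272,236,314,274),(226,220,270,256))):
    print("disc",blob(c,rd,200,255,.030)); print("rec",blob(c,rr,0,125,.022),blob(c,rr,0,125,.014)[:2])
# board corners from the top view by Canny/lines
m=cv2.inRange(gt,145,255)[110:250,190:380]
q=max(cv2.findContours(cv2.morphologyEx(m,cv2.MORPH_CLOSE,np.ones((9,9))),0,1)[0],key=cv2.contourArea)
b=cv2.boxPoints(cv2.minAreaRect(q))+[190,110]; B=ray(t,b,.022);print(b.tolist(),np.round(B,4).tolist(),B.mean(0), np.linalg.norm(np.diff(B,axis=0),axis=1))
E
```

```text
[156, 156, 155, 155, 156, 190, 181, 182, 157, 182, 150, 95, 128, 185, 81, 91, 183, 182, 106, 115, 183, 183, 178, 178, 184, 182, 179, 183, 185, 184, 183, 179, 159, 156, 157, 158, 157, 156, 157, 157, 157, 157, 156, 157, 158, 158, 157, 158, 160, 159, 137, 112, 92, 93, 93, 93, 96, 94, 95, 95, 95, 96, 94, 92, 94, 92, 92, 92, 89, 107, 161, 159, 160, 159, 159, 158, 158, 159, 158, 158, 158, 158]
[157, 158, 158, 157, 159, 145, 110, 92, 93, 96, 97, 148, 164, 163, 163, 166, 164, 138, 138, 137, 160, 141, 112, 114, 114, 116, 114, 90, 92, 101, 95, 92, 92, 90, 111, 162, 156, 156, 156, 156, 155, 156]
[132, 133, 136, 134, 134, 117, 105, 80, 72, 70, 74, 71, 63, 47, 41, 41, 38, 41, 34, 74, 119, 130, 114, 110, 129, 123, 69, 42, 39, 35, 38, 43, 39, 42, 71, 71, 75, 77, 70, 76, 112, 132, 134, 133, 133, 135, 135, 135, 136, 135]
[133, 133, 135, 135, 135, 133, 156, 162, 158, 103, 65, 146, 160, 133, 133, 157, 159, 154, 150, 154, 160, 159, 111, 106, 156, 161, 159, 151, 156, 161, 156, 113, 66, 130, 160, 155, 159, 164, 160, 161, 143, 131, 135, 132, 133, 131, 135, 133]Traceback (most recent call last):
  File "<stdin>", line 7, in <module>
  File "h.py", line 10, in blob
    q=max(cv2.findContours(m,cv2.RETR_EXTERNAL,cv2.CHAIN_APPROX_NONE)[0],key=cv2.contourArea)
ValueError: max() iterable argument is empty
```

```bash
python3 - <<'E'
import pickle,cv2,numpy as np
from h import *
d=pickle.load(open("c0.pkl","rb")); t,s=d["top"],d["scene"]
gt=cv2.cvtColor(t["img"],7)
for c,rd,rr,a,b in((t,(222,170,260,210),(264,160,302,200),172,128),(s,(272,236,314,274),(226,220,270,256),145,105)):
    print("disc",blob(c,rd,a,255,.030)); print("rec",blob(c,rr,0,b,.022),blob(c,rr,0,b,.014)[:2])
m=cv2.inRange(gt,143,255)[110:250,190:380]
q=max(cv2.findContours(cv2.morphologyEx(m,cv2.MORPH_CLOSE,np.ones((9,9))),0,1)[0],key=cv2.contourArea)
b=cv2.boxPoints(cv2.minAreaRect(q))+[190,110]; B=ray(t,b,.022);print(b.tolist(),np.round(B,4).tolist(),B.mean(0), np.linalg.norm(np.diff(B,axis=0),axis=1))
h=cv2.cvtColor(t["img"],cv2.COLOR_RGB2HSV); y,x=np.where((h[165:200,310:345,1]>100)); print("jar",ray(t,[[x.mean()+310,y.mean()+165]],.05))
E
```

```text
disc (array([0.4986, 0.1282]), 0.0435, array([227, 176]), array([253, 202]))
rec (array([ 0.5347, -0.006 ]), 0.0469, array([268, 165]), array([296, 193])) (array([ 0.536, -0.006]), 0.0472)
disc (array([0.4979, 0.1285]), 0.0452, array([276, 241]), array([310, 268]))
rec (array([ 0.5359, -0.0041]), 0.0456, array([231, 226]), array([265, 250])) (array([ 0.5315, -0.0095]), 0.046)
[[190.0, 248.99996948242188], [190.0, 110.0], [378.9999694824219, 110.0], [378.9999694824219, 248.99996948242188]] [[0.3059, 0.2872, 0.022], [0.7608, 0.2974, 0.022], [0.7669, -0.3242, 0.022], [0.3099, -0.3196, 0.022]] [ 0.5358815  -0.01479575  0.022     ] [0.45497534 0.62170842 0.45707588]
jar [[ 0.51455951 -0.12766256  0.05      ]]
```

The two views agree: disc at about (0.498, 0.128), recess at about (0.535, -0.005). I'll go behind the disc with the finger line square to the push direction.

Call:
step_arm(commands=[[0.06,[-0.336,-0.153,0.147],[0,0,48.7]],[0.06,[-0.336,-0.153,0.147],[0,0,48.7]],[0.06,[-0.336,-0.153,0.147],[0,0,48.7]],[0.06,[-0.336,-0.153,0.147],[0,0,48.7]],[0.06,[-0.336,-0.153,0.147],[0,0,48.7]],[0.06,[-0.336,-0.153,0.147],[0,0,48.7]],[0.06,[-0.336,-0.153,0.147],[0,0,48.7]],[0.06,[-0.336,-0.153,0.147],[0,0,48.7]]])

```text
time: 0.9
position: [0.4762, 0.2086, 0.1003]
orientation: [[-0.266, 0.964, -0.0], [0.964, 0.266, -0.001], [-0.0, -0.001, -1.0]]
ft_force: [0.2, 0.6, 0.7]
grip_width: 0.0605
gripper_force: 0.0
```

Call:
step_arm(commands=[[0.06,[0,0,0],[0,0,0]],[0.06,[0,0,0],[0,0,0]],[0.06,[0,0,0],[0,0,0]]])

```text
time: 1.2
position: [0.4748, 0.212, 0.1013]
orientation: [[-0.268, 0.964, -0.001], [0.963, 0.268, 0.001], [0.001, -0.001, -1.0]]
ft_force: [0.9, 0.4, 0.6]
grip_width: 0.0602
gripper_force: 0.0
```

```bash
python3 - <<'E'
from workcell import r
import numpy as np,cv2
s=r.state();print(r.tip_extent,s["position"],np.round(s["orientation"],4).tolist(),s["grip_width"],s["time"],s["ft_force"])
c=r.camera("wrist");cv2.imwrite("pics/w1.png",c["img"][:,:,::-1])
E
```

```text
0.017 [0.47480559 0.21199601 0.10126542] [[-0.2677, 0.9635, -0.0008], [0.9635, 0.2677, 0.001], [0.0012, -0.0005, -1.0]] 0.06018358471623505 1.2 [0.94503858 0.38408899 0.63403183]
```

View pics/w1.png

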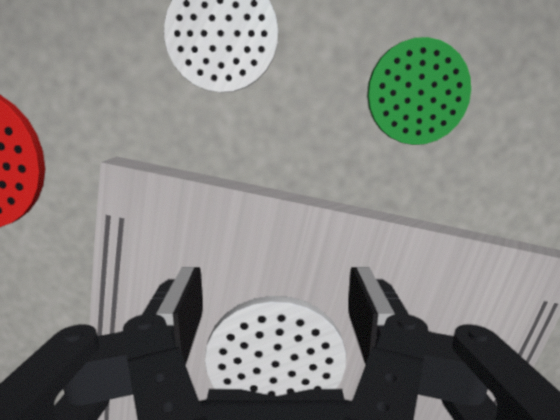

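The wrist view shows the disc centred (277,355) between the fingers (185 and 365), with the fingers over the board behind it. I'll go down, then feel for the board.

Call:
step_arm(commands=[[0.06,[0,0,0.03],[0,0,0]],[0.06,[0,0,0.05],[0,0,0]],[0.06,[0,0,0.056],[0,0,0]],[0.06,[0,0,0.057],[0,0,0]],[0.06,[0,0,0.057],[0,0,0]]])

```text
time: 1.75
position: [0.476, 0.2116, 0.0452]
orientation: [[-0.267, 0.964, 0.001], [0.964, 0.267, 0.001], [0.001, 0.002, -1.0]]
ft_force: [0.7, 0.6, -0.1]
grip_width: 0.0601
gripper_force: 0.0
```

Call:
step_arm(commands=[[0.06,[0,0,0.001],[0,0,0]],[0.06,[0,0,0.002],[0,0,0]],[0.06,[0,0,0.002],[0,0,0]]])

```text
time: 2.05
position: [0.4759, 0.2106, 0.0428]
orientation: [[-0.266, 0.964, 0.001], [0.964, 0.266, 0.0], [0.0, 0.001, -1.0]]
ft_force: [-0.1, -0.1, -0.8]
grip_width: 0.0602
gripper_force: 0.0
```

Call:
step_arm(commands=[[0.06,[0,0,0.001],[0,0,0]],[0.06,[0,0,0.002],[0,0,0]],[0.06,[0,0,0.002],[0,0,0]]])

```text
time: 2.35
position: [0.4755, 0.2104, 0.0402]
orientation: [[-0.266, 0.964, -0.0], [0.964, 0.266, -0.0], [-0.0, -0.0, -1.0]]
ft_force: [0.7, -0.5, 0.4]
grip_width: 0.0599
gripper_force: 0.0
```

Call:
step_arm(commands=[[0.06,[0,0,0.001],[0,0,0]],[0.06,[0,0,0.001],[0,0,0]]])

```text
time: 2.55
position: [0.4755, 0.2104, 0.0391]
orientation: [[-0.266, 0.964, -0.0], [0.964, 0.266, -0.0], [-0.0, -0.0, -1.0]]
ft_force: [0.6, -0.5, -0.4]
grip_width: 0.06
gripper_force: 0.0
```

Call:
step_arm(commands=[[0.06,[0,0,0.001],[0,0,0]],[0.06,[0,0,0.001],[0,0,0]]])

```text
time: 2.75
position: [0.4755, 0.2105, 0.0382]
orientation: [[-0.266, 0.964, -0.0], [0.964, 0.266, -0.0], [-0.0, -0.0, -1.0]]
ft_force: [-0.6, -0.2, 0.4]
grip_width: 0.0597
gripper_force: 0.0
```

Call:
step_arm(commands=[[0.06,[0,0,0.001],[0,0,0]],[0.06,[0,0,0.001],[0,0,0]]])

```text
time: 2.95
position: [0.4755, 0.2105, 0.0372]
orientation: [[-0.266, 0.964, -0.0], [0.964, 0.266, -0.0], [-0.0, -0.0, -1.0]]
ft_force: [0.0, 0.3, -0.1]
grip_width: 0.0602
gripper_force: 0.0
```

Call:
step_arm(commands=[[0.06,[0,0,0.001],[0,0,0]],[0.06,[0,0,0.001],[0,0,0]]])

```text
time: 3.15
position: [0.4755, 0.2105, 0.0362]
orientation: [[-0.266, 0.964, -0.0], [0.964, 0.266, -0.0], [-0.0, -0.0, -1.0]]
ft_force: [0.4, 0.6, -0.3]
grip_width: 0.06
gripper_force: 0.0
```

Call:
step_arm(commands=[[0.06,[0,0,0.001],[0,0,0]],[0.06,[0,0,0.001],[0,0,0]]])

```text
time: 3.35
position: [0.4755, 0.2105, 0.0352]
orientation: [[-0.266, 0.964, -0.0], [0.964, 0.266, -0.0], [-0.0, -0.0, -1.0]]
ft_force: [-0.2, 0.2, -0.2]
grip_width: 0.0598
gripper_force: 0.0
```

Call:
step_arm(commands=[[0.06,[0,0,0.001],[0,0,0]],[0.06,[0,0,0.001],[0,0,0]]])

```text
time: 3.55
position: [0.4755, 0.2105, 0.0342]
orientation: [[-0.266, 0.964, -0.0], [0.964, 0.266, -0.0], [-0.0, -0.0, -1.0]]
ft_force: [-0.8, -0.3, 0.1]
grip_width: 0.0599
gripper_force: 0.0
```

Call:
step_arm(commands=[[0.06,[0,0,0.001],[0,0,0]],[0.06,[0,0,0.001],[0,0,0]]])

```text
time: 3.75
position: [0.4756, 0.2105, 0.034]
orientation: [[-0.266, 0.964, -0.0], [0.964, 0.266, 0.0], [0.0, -0.0, -1.0]]
ft_force: [-1.7, -0.7, 6.0]
grip_width: 0.06
gripper_force: 2.7
```

Board felt at TCP z 0.034. I'll lift about 2 mm and push along tool -x.

Call:
step_arm(commands=[[0.06,[0,0,-0.003],[0,0,0]],[0.06,[-0.015,0,-0.003],[0,0,0]],[0.06,[-0.03,0,-0.003],[0,0,0]],[0.06,[-0.036,0,-0.003],[0,0,0]],[0.06,[-0.042,0,-0.003],[0,0,0]],[0.06,[-0.048,0,-0.003],[0,0,0]],[0.06,[-0.056,0,-0.003],[0,0,0]],[0.06,[-0.064,0,-0.003],[0,0,0]]])

```text
time: 4.55
position: [0.4927, 0.1486, 0.0363]
orientation: [[-0.267, 0.964, -0.0], [0.964, 0.267, 0.0], [0.0, -0.0, -1.0]]
ft_force: [0.1, 0.7, -0.2]
grip_width: 0.06
gripper_force: 0.3
```

Call:
step_arm(commands=[[0.06,[-0.008,0,0],[0,0,0]],[0.06,[-0.016,0,0],[0,0,0]],[0.06,[-0.024,0,0],[0,0,0]],[0.06,[-0.032,0,0],[0,0,0]],[0.06,[-0.04,0,0],[0,0,0]],[0.06,[-0.046,0,0],[0,0,0]],[0.06,[-0.05,0,0],[0,0,0]],[0.06,[-0.05,0,0],[0,0,0]]])

```text
time: 5.35
position: [0.5062, 0.0996, 0.0363]
orientation: [[-0.265, 0.964, 0.0], [0.964, 0.265, -0.001], [-0.001, 0.0, -1.0]]
ft_force: [0.7, -0.2, 0.5]
grip_width: 0.0599
gripper_force: 0.0
```

```bash
cat > look.py <<'E'
from workcell import r
import cv2,sys
n=sys.argv[1];c=[r.camera(k)["img"][:,:,::-1] for k in("scene","wrist")]
cv2.imwrite(f"pics/{n}.png",cv2.hconcat([cv2.resize(c[0][180:300,180:340],(560,420),interpolation=2)[:,:400],cv2.resize(c[1],(400,300))[:, :].copy() if 0 else cv2.copyMakeBorder(cv2.resize(c[1],(400,300)),0,120,0,0,0)]))
E
python3 look.py a
```

```text
(no output)
```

View pics/a.png

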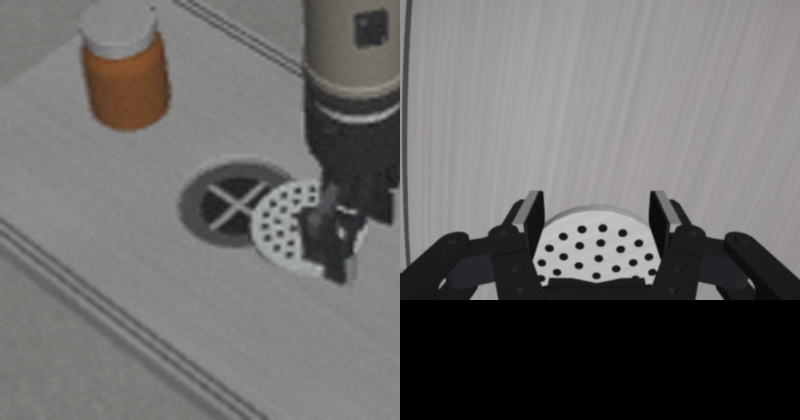

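The disc is centred between the fingers and overlaps the recess by about a third, (250–300, 180–260) in the left picture. Pushing on, slower.

Call:
step_arm(commands=[[0.06,[-0.005,0,0],[0,0,0]],[0.06,[-0.01,0,0],[0,0,0]],[0.06,[-0.016,0,0],[0,0,0]],[0.06,[-0.022,0,0],[0,0,0]],[0.06,[-0.028,0,0],[0,0,0]],[0.06,[-0.034,0,0],[0,0,0]],[0.06,[-0.04,0,0],[0,0,0]],[0.06,[-0.045,0,0],[0,0,0]]])

```text
time: 6.25
position: [0.5181, 0.0566, 0.0363]
orientation: [[-0.265, 0.964, 0.0], [0.964, 0.265, -0.0], [-0.0, 0.0, -1.0]]
ft_force: [0.1, 1.7, 0.8]
grip_width: 0.0599
gripper_force: 0.4
```

Call:
step_arm(commands=[[0.06,[-0.003,0,0],[0,0,0]],[0.06,[-0.006,0,0],[0,0,0]],[0.06,[-0.009,0,0],[0,0,0]],[0.06,[-0.011,0,0],[0,0,0]],[0.06,[-0.011,0,0],[0,0,0]]])

```text
time: 6.75
position: [0.521, 0.0461, 0.0364]
orientation: [[-0.266, 0.964, 0.0], [0.964, 0.266, -0.001], [-0.001, 0.0, -1.0]]
ft_force: [-0.3, -1.0, 0.4]
grip_width: 0.0602
gripper_force: 0.0
```

```bash
python3 look.py b
```

```text
(no output)
```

View pics/b.png

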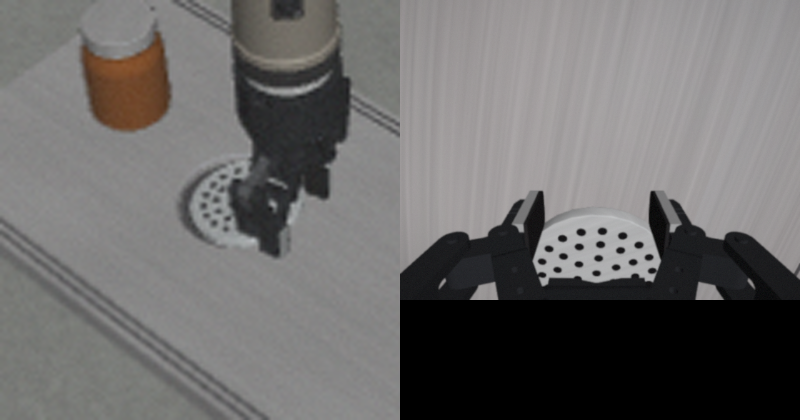

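The disc is tilted into the recess, and a dark gap of only a few mm is left at the far side (185,205). I'll push on in small steps.

Call:
step_arm(commands=[[0.06,[-0.002,0,0],[0,0,0]],[0.06,[-0.004,0,0],[0,0,0]],[0.06,[-0.005,0,0],[0,0,0]],[0.06,[-0.005,0,0],[0,0,0]]])

```text
time: 7.25
position: [0.5222, 0.0414, 0.0363]
orientation: [[-0.265, 0.964, 0.0], [0.964, 0.265, -0.0], [-0.0, 0.0, -1.0]]
ft_force: [-0.2, -0.0, -0.6]
grip_width: 0.0602
gripper_force: 0.0
```

Call:
step_arm(commands=[[0.06,[-0.001,0,0],[0,0,0]],[0.06,[-0.002,0,0],[0,0,0]],[0.06,[-0.003,0,0],[0,0,0]],[0.06,[-0.003,0,0],[0,0,0]]])

```text
time: 7.65
position: [0.5231, 0.0386, 0.0364]
orientation: [[-0.266, 0.964, 0.0], [0.964, 0.266, -0.0], [-0.0, 0.0, -1.0]]
ft_force: [-0.2, -0.3, 1.0]
grip_width: 0.0599
gripper_force: 0.0
```

```bash
python3 look.py c
```

```text
(no output)
```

View pics/c.png

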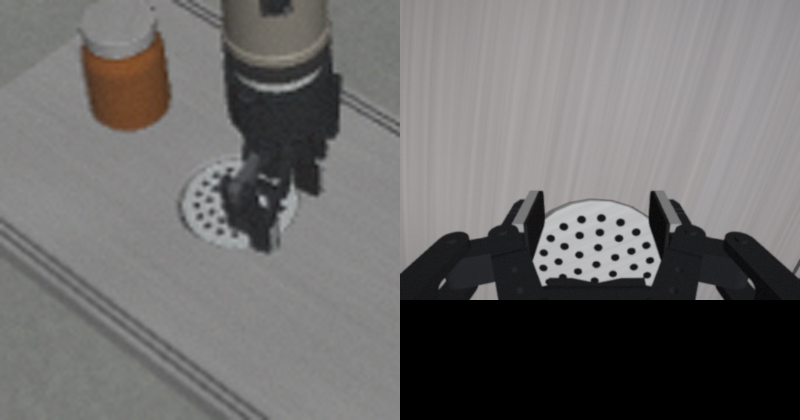

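The disc now seems flush: its rear side face is gone in the wrist view (600,200). I'll raise clear and check.

Call:
step_arm(commands=[[0.06,[0.004,0,0],[0,0,0]],[0.06,[0.004,0,-0.02],[0,0,0]],[0.06,[0.03,0,-0.06],[0,0,0]],[0.06,[0.07,0,-0.09],[0,0,0]],[0.06,[0.11,0,-0.12],[0,0,0]],[0.06,[0.15,0,-0.15],[0,0,0]],[0.06,[0.18,0,-0.17],[0,0,0]],[0.06,[0.18,0,-0.17],[0,0,0]]])

```text
time: 8.55
position: [0.4746, 0.2204, 0.2097]
orientation: [[-0.276, 0.961, 0.005], [0.961, 0.276, 0.008], [0.006, 0.007, -1.0]]
ft_force: [-0.6, 0.5, 0.2]
grip_width: 0.0599
gripper_force: 0.0
```

```bash
python3 - <<'E'
from workcell import r
from h import *
t,s=r.camera("top"),r.camera("scene")
print(blob(s,(226,220,270,256),145,255,.022)); print(blob(t,(264,160,302,200),172,255,.022))
a=cv2.resize(s["img"][200:275,198:298],(560,420),interpolation=2);b=cv2.resize(t["img"][140:220,250:290+10],(240,384),interpolation=2)
cv2.imwrite("pics/d.png",cv2.hconcat([a,cv2.copyMakeBorder(b,0,36,0,0,0)])[:,:,::-1]);print(r.state()["time"],r.state()["position"])
E
```

```text
(array([ 0.5324, -0.008 ]), 0.0468, array([232, 224]), array([264, 250]))
(array([ 0.535 , -0.0039]), 0.0433, array([269, 166]), array([294, 192]))
8.65 [0.47482858 0.21330515 0.20661294]
```

View pics/d.png

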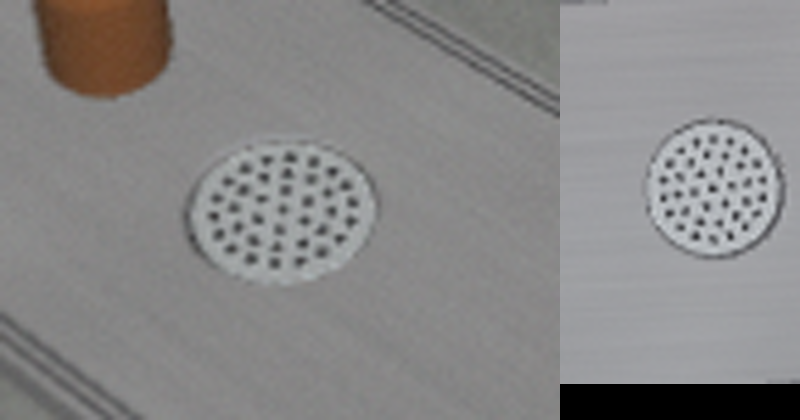

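It is in the recess with a ring gap around it. I'll take one close wrist view to be sure it lies level.

Call:
step_arm(commands=[[0.06,[-0.05,0,0],[0,0,0]],[0.06,[-0.1,0,0],[0,0,0]],[0.06,[-0.15,0,0],[0,0,0]],[0.06,[-0.2,0,0],[0,0,0]],[0.06,[-0.25,0,0],[0,0,0]],[0.06,[-0.25,0,0],[0,0,0]],[0.06,[-0.25,0,0],[0,0,0]]])

```text
time: 9.35
position: [0.5405, -0.0327, 0.2051]
orientation: [[-0.258, 0.966, -0.003], [0.966, 0.258, -0.001], [-0.001, -0.003, -1.0]]
ft_force: [-0.4, 0.3, 0.5]
grip_width: 0.0599
gripper_force: 0.0
```

```bash
python3 - <<'E'
from workcell import r
import cv2
c=r.camera("wrist");cv2.imwrite("pics/w2.png",c["img"][:,:,::-1]);print(c["xyz"],r.state()["position"])
E
```

```text
[0.52218796 0.04009301 0.33031622] [ 0.54052639 -0.02991516  0.20515788]
```

View pics/w2.png

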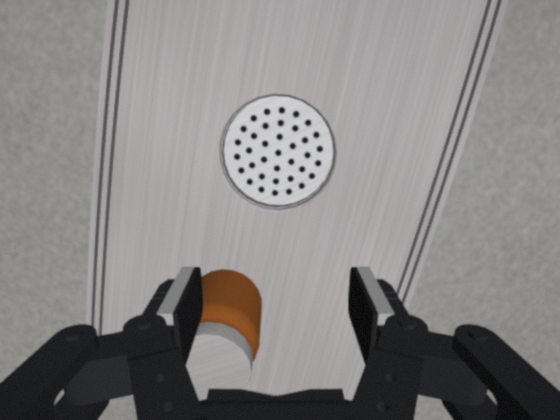

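The disc (centre 278,150) has a thin, nearly even ring gap. As a check on height, a light touch with shut fingertips on its rear half should make contact at TCP z of about 0.039 if it is flush.

Call:
step_arm(commands=[[0,[0.05,0,0.04],[0,0,0]],[0,[0.05,0,0.08],[0,0,0]],[0,[0.05,0,0.115],[0,0,0]],[0,[0.05,0,0.14],[0,0,0]],[0,[0.05,0,0.155],[0,0,0]],[0,[0.05,0,0.158],[0,0,0]],[0,[0.05,0,0.158],[0,0,0]],[0,[0.05,0,0.158],[0,0,0]]])

```text
time: 10.2
position: [0.529, 0.0203, 0.0493]
orientation: [[-0.267, 0.964, 0.002], [0.964, 0.267, 0.0], [-0.0, 0.002, -1.0]]
ft_force: [0.6, -0.4, 1.1]
grip_width: -0.0004
gripper_force: 0.0
```

Call:
step_arm(commands=[[0,[0,0,0.001],[0,0,0]],[0,[0,0,0.002],[0,0,0]],[0,[0,0,0.003],[0,0,0]],[0,[0,0,0.003],[0,0,0]]])

```text
time: 10.6
position: [0.5283, 0.0196, 0.0454]
orientation: [[-0.266, 0.964, 0.0], [0.964, 0.266, 0.0], [0.0, 0.0, -1.0]]
ft_force: [-0.3, -0.2, 0.3]
grip_width: -0.0001
gripper_force: 0.0
```

Call:
step_arm(commands=[[0,[0,0,0.001],[0,0,0]],[0,[0,0,0.002],[0,0,0]],[0,[0,0,0.002],[0,0,0]]])

```text
time: 10.9
position: [0.5281, 0.0196, 0.0431]
orientation: [[-0.266, 0.964, -0.0], [0.964, 0.266, -0.0], [0.0, -0.0, -1.0]]
ft_force: [-0.0, 1.2, 0.2]
grip_width: -0.0
gripper_force: 0.0
```

Call:
step_arm(commands=[[0,[0,0,0.001],[0,0,0]],[0,[0,0,0.002],[0,0,0]],[0,[0,0,0.002],[0,0,0]]])

```text
time: 11.2
position: [0.5281, 0.0196, 0.0411]
orientation: [[-0.266, 0.964, -0.0], [0.964, 0.266, -0.0], [0.0, -0.0, -1.0]]
ft_force: [0.0, 0.1, -0.4]
grip_width: -0.0004
gripper_force: 0.0
```

Call:
step_arm(commands=[[0,[0,0,0.001],[0,0,0]],[0,[0,0,0.001],[0,0,0]]])

```text
time: 11.4
position: [0.5282, 0.0196, 0.0402]
orientation: [[-0.266, 0.964, -0.0], [0.964, 0.266, -0.0], [0.0, -0.0, -1.0]]
ft_force: [-0.0, 0.3, 0.0]
grip_width: 0.0002
gripper_force: 0.0
```

Call:
step_arm(commands=[[0,[0,0,0.001],[0,0,0]],[0,[0,0,0.001],[0,0,0]]])

```text
time: 11.6
position: [0.5283, 0.0197, 0.0392]
orientation: [[-0.266, 0.964, 0.0], [0.964, 0.266, -0.0], [-0.0, 0.0, -1.0]]
ft_force: [-0.2, 0.2, 0.5]
grip_width: -0.0002
gripper_force: 0.0
```

Still no contact at z 0.039, so the rear half is no higher than flush and the disc is home. I'll retreat and hand in.

Call:
step_arm(commands=[[0,[0,0,-0.03],[0,0,0]],[0,[0,0,-0.07],[0,0,0]],[0,[0.02,0,-0.11],[0,0,0]],[0,[0.05,0,-0.14],[0,0,0]],[0,[0.08,0,-0.15],[0,0,0]],[0,[0.08,0,-0.15],[0,0,0]],[0,[0.08,0,-0.15],[0,0,0]]])

```text
time: 12.3
position: [0.5068, 0.0974, 0.1894]
orientation: [[-0.268, 0.963, 0.0], [0.963, 0.268, -0.0], [-0.0, 0.0, -1.0]]
ft_force: [-0.1, -1.5, -0.1]
grip_width: -0.0002
gripper_force: 0.0
```

```bash
python3 -c "
from workcell import r
print(r.finish_job())"
```

```text
the job is handed in; nothing more can be done
None
```

The strainer disc was pushed into the drain recess and sits flush by camera and a fingertip height check; the jar, mug and brush were not touched, and the job was handed in at about 12 s of the 40 s allowed (no verdict was returned).

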